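# Lock up the coppersmith's tool chest

### The arm

A 6-joint arm with a two-finger parallel gripper is mounted at the origin on the work surface. World frame = base frame: x ahead of the robot, y to its left, z up, the work surface at z = 0. Lengths are in m, angles in rad, forces in N, time in s.
With the tool pointing down it reaches from about 0.35 to 0.975 m from the base axis. Payload 4.9 kg.
Tool frame: the origin (TCP) lies on the front face of the gripper's body, between the roots of the fingers; the fingertips stand 73 mm ahead of it and the grasp point (between the pads) lies manip.hold_point_z ahead of it (manip.hold_point_z is the distance from the TCP to the grasp point, in m); z points along the fingers, y is the line along which they close (so a half turn about z gives the same grasp; the last joint's range is limited). The gripper opens to 85 mm and grips with 20 to 120 N. Pads are 22 mm wide; open, the fingers measure 114 mm over their backs; the gripper's body (76 mm by 85 mm) begins 54 mm behind the grasp point. The pads swing forward as they close: fully open they stand 13 mm farther back than shut.
Start: joints at [1.228, 0.053, 1.613, -0, 1.476, -0.119], TCP at [0.139, 0.609, 0.304] pointing down, gripper open.
Joint ranges: [-3.01, 3.01], [-1.01, 2.22], [0.06, 2.58], [-1.02, 4.17], [0.09, 2.62], [-3.14, 3.14]. Speed limits (rad/s): [2.57, 2.57, 3.14, 3.14, 3.14, 3.14].

### API

Orientations are given as a unit quaternion [x, y, z, w].
In Python, from bench import manip, imaging gives the robot as it stands.
- The arm moves only by the shell command python3 -m creep 'ROWS' [FORCE]. ROWS is JSON, a list that holds one entry, the list of rows, each a list of 7 numbers: the turn, a rotation vector about the tool's x, y, z in degrees, then the shift along the tool's x, y, z in m, then the opening, from 0 (shut) to 1 (fully open). A call has 1 to 20 rows; each row shifts and turns the commanded pose from where the row before left it, along the tool's axes as they then stand; what a row does not reach is not made up. A row lasts 1/10 s, in which the tool goes at most 50 mm and 8.59 degrees, less where a joint would pass 70% of its speed; a pose out of reach is approached as far as the arm can. A call is refused whole if a number of a shift passes 0.05 or a number of a turn 8.59, either way. A call with a gripper value outside its range is refused whole. The fingers move at their own pace and stop on an object; FORCE is the grip in N (left out, the last holds). Time passes only in rows, so rows that do not move let the fingers close. It gives the time, the measured TCP pose, the force, the opening and the grip force at its end, in the units of the state.
- manip.observe(): the state, without advancing time (a new reading comes with each control period).
- imaging.capture(name): name is "side" or "top"; returns a dict with "color" (480x640x3 uint8, blue, green, red), "depth" (480x640 float32, m along the optical axis (not along the pixel's ray), 0 where there is no reading), "camera_matrix" (3x3 intrinsics, pixels), "rvec" (rotation vector, rad) and "tvec" (3), from world to camera coordinates, as OpenCV has them. Camera axes: x right, y down, z forward; pixel columns grow to the right and rows downward; lengths in m; the calibration is good to about 2 mm. A picture is of the moment at which its call begins.
- manip.sign_off(): hands the job in; it is judged then, once.
The state is a dict: "time_s": time; "q": joint angles; "joint_vel": joint speeds; "joint_torque": joint torques, N m; "ee_pos": TCP position; "ee_rot": TCP orientation; "contact_force": force on the tool from outside, world axes, zero at the start; "torque": the same for the moment, N m; "gripper_width": finger opening in m; "grasp_force": force on a finger pad.
Only numpy, scipy, OpenCV 4.12 (cv2) and the standard library are available. Lean on these libraries where they do the work, as an engineer would, in place of code of your own. Each camera call takes 0.05 s, during which the arm holds its last target. There are 200 camera calls.

### The job

Lock up the wooden tool chest: slide its lid fully home, swing the steel hasp over the staple, and push the L-shaped locking pin through the staple above the hasp, from whichever side you like, right in until its bent handle is up against the edge of the hasp. The hasp is springy and has to give way as the pin goes in: push by feel and do not ram it, and leave the chisel and the bowl where they are.

Things in the scene. Friction and masses are not known exactly. Their poses are not given: they have to be found in the camera images.
- chest: Low wooden tool chest that cannot be shoved, 240 mm (x) by 420 mm (y), 150 mm high; origin at the centre of its underside, z up. Its top (the deck) is flat: an 80 mm fixed end board at the +y end carries the hasp's hinge; the rest is the sliding lid between two 14 mm side walls. The lid closes towards +y against the end board, at local y = +130 mm.
- lid (a joint): Travel of the sliding plywood lid in m: 0 = fully home against the end board, growing as it slides out towards the chest's -y end (at most 0.12). It slides stiffly (about 4 N) and stays where it is left.
- cleat (a point): Centre of the top face of the wooden cleat across the lid, 130 mm long (chest x), 24 mm wide (chest y) and standing 22 mm above the deck; its long side can be pushed. Moves with the lid; axes are the chest's.
- staple_eye (a point): Point in the staple's loop where the locked pin's axis lies, 18 mm above the deck; chest axes, x runs through the loop. The staple is a U of 8 mm round steel bar, upright on the lid, legs in line along chest y: opening 18 mm wide (y), crown's underside 24 mm and top 32 mm above the deck. Moves with the lid; with the lid home, 75 mm from the hinge axis, under the hasp's slot.
- hasp (a joint): Angle of the hasp strap in rad: 0 = flat on the lid over the staple, pointing to chest -y from its hinge; pi/2 = upright; starts leaning back over the end board (1.8 to 2.5, limit 2.7). Stiff hinge (about 0.11 N m): the strap stays where it is left. The slot clears the staple only with the lid within about 3 mm of home.
- hasp_hinge (a point): Middle of the hasp's hinge axis, 5 mm above the deck, 12 mm behind the joint line on the end board; fixed to the chest, axes are the chest's; the hinge axis is x.
- hasp_end (a point): Middle of the hasp strap's free end, 123 mm from the hinge axis; turns with the strap. Strap: flat steel, 46 mm wide, 4 mm thick, 150 g, with a 12 mm wide slot 55 to 102 mm from the axis and a lip at the end turned up 6 mm (away from the lid when shut).
- pin: L-shaped 12 mm round steel pin, lying flat, 150 g; origin where the axes of shank and handle meet (6 mm above the bench). Shank along +x, straight for 100 mm, then tapering to a blunt 3 mm nose at x = 138; handle along +y for 51 mm. Centre of mass at x = 44, y = 6. Home: eye at x = 29 mm of the pin; the handle, let go, sags onto the deck and stops at the strap's edge. May swap with the chisel.
- chisel: Bystander: straight square steel chisel, 14 mm thick, 134 mm long along its x axis, lying on the bench; origin on its underside.
- bowl: Bystander: hammered copper bowl, 110 mm across and 42 mm high, on the bench; origin at the centre of its underside.
- buffer_top (a point): Middle of the top of the round rubber buffer on the lid, 18 mm across, 14 mm high, soft (1 N/mm, 11 mm travel), under the shut strap's end, 111 mm from the hinge axis. It stops the strap at about 0.09 to 0.12 rad: the strap's top is then 14 to 16 mm above the deck at the staple, leaving less than the pin's 12 mm under the crown, and yields to 7 mm when pressed down.
There are look-alikes about, which are no part of the job. Of the things like the pin, leave any that is turquoise; of the rest the larger one is meant.

How it is judged:
On the way, in this order (a step that is already met when the one before it is completed fails the run):
1. the lid is slid fully home (value of joint lid below 0.003 m), for 0.2 s.
2. the hasp is down over the staple, lid still home (value of joint hasp below 0.14 rad and value of joint lid below 0.004 m), for 0.2 s.
At the end, for the whole second after the job is handed in: Lid home (within 4 mm); hasp down over the staple (below 0.14 rad); pin at rest through the loop above the hasp, square within 0.25 rad, handle within 7 mm of the hasp's edge or further in (eye at pin x 4 to 36 mm, within 8 mm in y and z) (all of step 2 and x of staple_eye in the frame of pin between 0.004 and 0.036 m and y of staple_eye in the frame of pin between -0.008 and 0.008 m and z of staple_eye in the frame of pin between -0.008 and 0.008 m and angle between the x axis of pin and the x axis of staple_eye, either way round below 0.25 rad and linear speed of pin below 0.02 m/s); the robot touches nothing.
It fails at once if the pin is rammed: more than 45 N between pin and chest (with its lid, staple and hasp) (contact force between pin and chest above 45 N).
It fails at once if a bystander (chisel or bowl) is moved more than 30 mm (distance of any of chisel, bowl from where it was at the start of the episode above 0.03 m).
It also fails if it takes over 72 s, if anything falls off the work surface, if the arm or the gripper's body presses on something with over 40 N, if the wrist force passes 120 N, or if a joint passes its speed limit or range.

## Working session

There is one attempt and no reset: what is moved stays moved. The work goes in short steps, Python scripts to look and compute and a shell command to move; the robot and the scene stay as the last step left them, time stands still between calls to the robot, and variables do not carry over. Pictures are saved under pics/ and viewed, at most 10 in all, crops included, and the job is handed in when it is done.

```bash
ls; mkdir -p pics; cat > h.py <<'E'
import numpy as np, cv2
from bench import manip, imaging
def cap(n):
    c=imaging.capture(n); R=cv2.Rodrigues(np.array(c["rvec"],float))[0]; t=np.array(c["tvec"],float).ravel(); K=np.array(c["camera_matrix"])
    d=c["depth"]; v,u=np.mgrid[0:d.shape[0],0:d.shape[1]]
    P=np.stack([(u-K[0,2])/K[0,0]*d,(v-K[1,2])/K[1,1]*d,d],-1)
    W=(P-t)@R; W[d==0]=np.nan
    return c["color"],W,K,R,t
E
python3 - <<'E'
from h import *
s=manip.observe(); print(s, manip.hold_point_z)
for n in("top","side"):
    c,W,K,R,t=cap(n); cv2.imwrite(f"pics/{n}0.png",c); np.savez(f"{n}0.npz",c=c,W=W,K=K,R=R,t=t); print(n,-R.T@t,R[2])
E
```

```text
pics
{'time_s': 0.0, 'q': array([ 1.22797492e+00,  5.33405918e-02,  1.61428971e+00, -2.01030059e-05,
        1.47601128e+00, -1.18982741e-01]), 'joint_vel': array([-0.00200909,  0.00056013, -0.00135799,  0.00020106, -0.00073529,
        0.00058277]), 'joint_torque': array([-3.46499975e-03, -3.93684018e+01, -3.70174885e+01, -2.84876332e-04,
        7.03864556e-03,  6.61520076e-06]), 'ee_pos': array([0.13856551, 0.60895697, 0.30267552]), 'ee_rot': array([ 1.11684817e-01,  9.93743152e-01, -9.99563794e-04, -2.24714359e-04]), 'contact_force': array([ 0.62311454,  0.4735925 , -0.01813658]), 'torque': array([ 0.02111393, -0.01192609,  0.0187405 ]), 'grasp_force': 0.0, 'gripper_width': 0.08557182643698472} 0.0539
top [ 0.44875762 -0.02898835  1.37000841] [ 0.07755183 -0.00315586 -0.99698333]
side [ 0.30538435 -0.82431676  0.87999209] [ 0.23124221  0.71065386 -0.66445325]
```

View pics/top0.png

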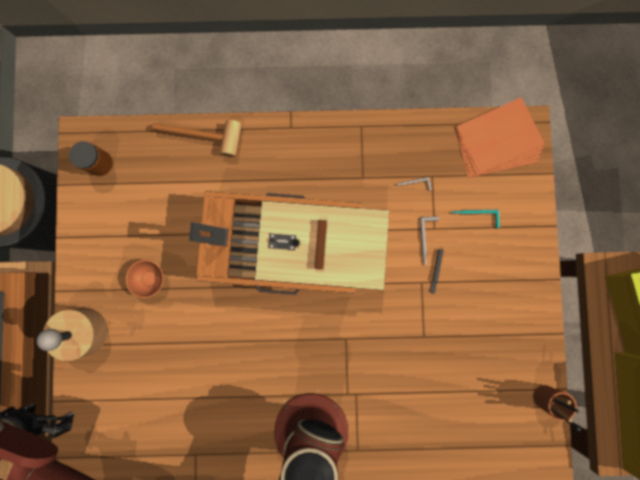

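View pics/side0.png

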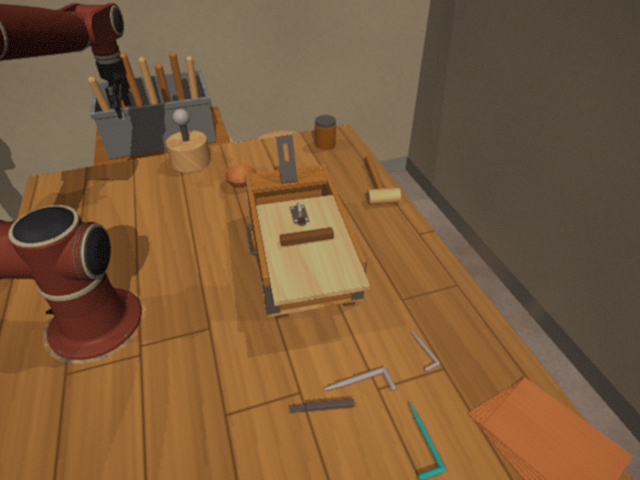

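The top view shows the chest around (295,243) with its lid slid out towards the right (-y), the hasp leaning back at (208,234), the cleat at (318,245) and the staple at (283,241). Things that could be taken for the pin:
- Large grey L at (425,240).
- Small grey L at (415,184).
- Turquoise L at (480,213), excluded.
- Chisel, the straight bar at (437,270).

I choose the large grey L.

```bash
python3 - <<'E'
from h import *
z=np.load("top0.npz"); c,W,K=z["c"],z["W"],z["K"]; print(K[0,0])
s=np.load("side0.npz"); 
a=cv2.resize(c[170:300,385:505],None,fx=4,fy=4,interpolation=cv2.INTER_CUBIC)
b=cv2.resize(c[190:300,185:335],None,fx=3,fy=3,interpolation=cv2.INTER_CUBIC)
o=np.zeros((max(520,330),480+450-130,3),np.uint8); o=np.zeros((520,800,3),np.uint8); 
o[:520,:480]=a; b=cv2.resize(b,(320,235)); o[:235,480:]=b
sb=s["c"][125:255,235:345]; o[240:518,480:715]=cv2.resize(sb,(235,278),interpolation=cv2.INTER_CUBIC)
cv2.imwrite("pics/crop.png",o)
Z=W[...,2]
def comp(m,lab):
    n,L,st,ce=cv2.connectedComponentsWithStats(m.astype(np.uint8))
    for i in range(1,n):
        if st[i,4]>25:
            p=W[L==i]; p=p[~np.isnan(p[:,0])]; r=cv2.minAreaRect((p[:,:2]*1000).astype(np.float32)); print(lab,ce[i].round(),st[i,4],"med",np.median(p,0).round(4),"max z",p[:,2].max().round(3),"rect",np.round(r[0],1),np.round(r[1],1),round(r[2],1))
box=np.zeros(Z.shape,bool); box[180:300,180:400]=1
comp(box&(abs(Z-.150)<.008),"deck")
comp(box&(Z>.161),"high")
g=c.astype(int); sat=g.max(2)-g.min(2)
b2=np.zeros(Z.shape,bool); b2[170:300,392:450]=1
comp(b2&(sat<45),"grey")
b3=np.zeros(Z.shape,bool); b3[250:310,115:175]=1
comp(b3&(Z>.02),"bowl")
# pin skeleton: per-row
m=b2&(sat<45); 
for v in range(212,268,3):
    u=np.where(m[v])[0]; u=u[u<442]
    if len(u): print(v,u.min(),u.max(),W[v,int(u.mean())].round(4))
E
```

```text
460.7689341765266
deck [301. 244.] 13161 med [0.5259 0.0055 0.1493] max z 0.158 rect [533.9  34.6] [495.5 242.3] 84.2
deck [205. 234.] 46 med [0.5621 0.2653 0.1492] max z 0.154 rect [562.5 266.1] [28.6 12. ] 80.4
high [320. 244.] 453 med [ 0.5243 -0.0375  0.1708] max z 0.178 rect [526.3 -37.6] [ 24.  129.6] 84.3
high [206. 234.] 588 med [0.555  0.2457 0.2193] max z 0.267 rect [555.5 246. ] [66.7 46.1] 83.8
high [295. 242.] 33 med [0.5339 0.0276 0.1631] max z 0.17 rect [533.6  28.6] [14.3 16.4] 25.2
high [281. 241.] 39 med [0.5363 0.0626 0.1794] max z 0.186 rect [535.5  63.2] [31.5  7.3] 88.5
grey [420. 182.] 76 med [ 0.7193 -0.3517  0.0075] max z 0.014 rect [ 721.1 -332.3] [87.  35.6] 76.0
grey [424. 234.] 186 med [ 0.5642 -0.3452  0.0101] max z 0.018 rect [ 550.  -345.2] [ 47.7 139.8] 71.8
grey [436. 271.] 199 med [ 0.4493 -0.3788  0.0123] max z 0.021 rect [ 450.3 -379.8] [ 14.4 128.9] 77.1
bowl [141. 279.] 523 med [0.4477 0.4892 0.0332] max z 0.049 rect [448.  470.3] [109.2 106.1] 89.2
218 421 437 [ 0.6062 -0.3633  0.0163]
221 420 423 [ 0.5981 -0.3398  0.0136]
224 421 423 [ 0.5894 -0.343   0.011 ]
227 421 423 [ 0.5807 -0.3434  0.0078]
230 420 424 [ 0.5715 -0.3423  0.0111]
233 421 424 [ 0.5624 -0.3415  0.0128]
236 421 424 [ 0.5537 -0.3416  0.0109]
239 422 424 [ 0.5447 -0.3442  0.0105]
242 422 424 [ 0.5359 -0.3439  0.0104]
245 422 424 [ 0.5269 -0.3432  0.0118]
248 422 425 [ 0.5181 -0.3431  0.0106]
251 422 441 [ 0.509  -0.3686  0.0016]
254 423 441 [ 0.5003 -0.3728 -0.0047]
257 423 441 [ 0.491  -0.3733  0.0036]
260 424 440 [ 0.4822 -0.3771 -0.0013]
263 436 439 [ 0.4728 -0.3823  0.0114]
266 435 439 [ 0.4639 -0.3803  0.0178]
```

View pics/crop.png

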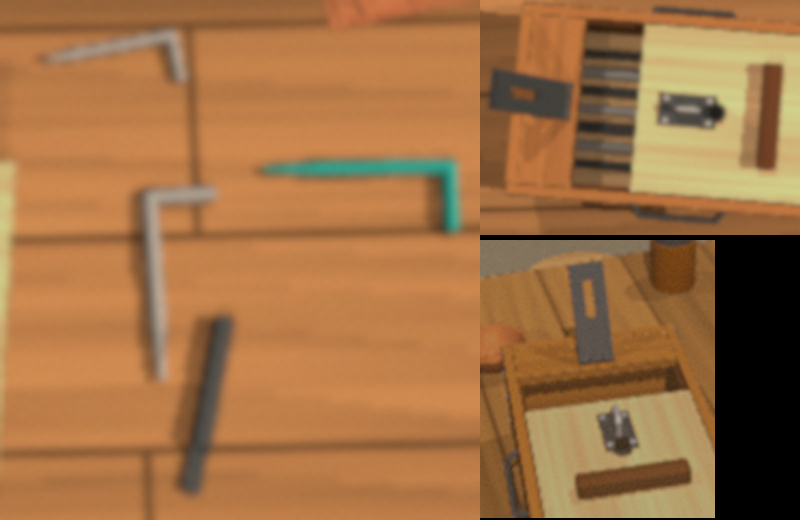

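The crop confirms the choice: the large grey L has its corner at crop (150,193) and nose at (162,378), measures 140 x 48 mm, and the chisel lies clear to its right. The measured heights fit the description (deck 0.149, cleat 0.171, staple 0.179), and the chest y axis is at 84.2°.

```bash
cat >> h.py <<'E'
from scipy.spatial.transform import Rotation as Ro
A=np.deg2rad(84.2); CY=np.array([np.cos(A),np.sin(A)]); CX=np.array([np.sin(A),-np.cos(A)])
CL=np.array([.5263,-.0376])   # cleat at start
def loc(p): d=np.asarray(p)[...,:2]-CL; return np.stack([d@CX,d@CY],-1)  # chest axes, origin first cleat
def wor(x,y): return CL+x*CX+y*CY
def go(tx,ty,tz,ang=84.2):
    "tool-axis shift and turn to bring TCP there with tool y at ang (deg)"
    s=manip.observe(); R=Ro.from_quat(s["ee_rot"]); M=R.as_matrix()
    yt=np.degrees(np.arctan2(M[1,1],M[0,1])); d=np.array([tx,ty,tz])-s["ee_pos"]
    print("t",s["time_s"],"tcp",s["ee_pos"].round(4),"tilt",M[:,2].round(3),"tool-z turn",round(-(ang-yt),2),"shift now-axes",(M.T@d).round(4), "in final axes", np.round([-(d[:2]@[np.sin(np.radians(ang)),-np.cos(np.radians(ang))]),d[:2]@[np.cos(np.radians(ang)),np.sin(np.radians(ang))],-d[2]],4))
E
python3 - <<'E'
from h import *
z=np.load("top0.npz"); c,W=z["c"],z["W"]; L=loc(W); Z=W[...,2]
# profile along chest y off-centre
for x in(-.07,.06):
    m=(abs(L[...,0]-x)<.01)&(Z<.3); y=L[...,1]
    for b in np.arange(-.15,.32,.01):
        k=m&(abs(y-b)<.005)
        if k.any(): print(round(b,3),round(float(np.median(Z[k])),3),end="; ")
    print()
m=(Z>.14)&(Z<.158)&(abs(L[...,1])<.1); print("x extent",np.nanpercentile(L[m][:,0],[.5,99.5]))
for n,p in dict(staple=(.5355,.0632),buf=(.5336,.0286),hasp=(.5555,.246)).items(): print(n,loc(p))
k=np.zeros(Z.shape,bool);k[215:255,185:232]=1;k&=(Z>.165); q=L[k]; zz=Z[k]; 
print("hasp slope fit z=a*y+b",np.polyfit(q[:,1],zz,1), q[:,1].min(),q[:,1].max(),q[:,0].mean())
p=wor(0,-.045); go(p[0],p[1],.229)
E
```

```text
-0.15 0.15; -0.14 0.149; -0.13 0.15; -0.12 0.149; -0.11 0.149; -0.1 0.149; -0.09 0.149; -0.08 0.15; -0.07 0.149; -0.06 0.149; -0.05 0.15; -0.04 0.149; -0.03 0.149; -0.02 0.149; -0.01 0.15; 0.0 0.15; 0.01 0.15; 0.02 0.149; 0.03 0.15; 0.04 0.149; 0.05 0.15; 0.06 0.149; 0.07 0.149; 0.08 0.15; 0.09 0.15; 0.1 0.148; 0.11 0.149; 0.12 0.15; 0.13 0.149; 0.14 0.149; 0.15 0.15; 0.16 0.15; 0.18 0.033; 0.19 0.033; 0.2 0.036; 0.21 0.036; 0.22 0.031; 0.23 0.034; 0.24 0.041; 0.25 0.146; 0.26 0.148; 0.27 0.15; 0.28 0.149; 0.29 0.148; 0.3 0.15; 0.31 0.149; 
-0.15 0.15; -0.14 0.149; -0.13 0.151; -0.12 0.148; -0.11 0.149; -0.1 0.149; -0.09 0.149; -0.08 0.149; -0.07 0.149; -0.06 0.15; -0.05 0.149; -0.04 0.149; -0.03 0.149; -0.02 0.149; -0.01 0.166; 0.0 0.171; 0.01 0.169; 0.02 0.149; 0.03 0.148; 0.04 0.149; 0.05 0.149; 0.06 0.15; 0.07 0.15; 0.08 0.149; 0.09 0.15; 0.1 0.149; 0.11 0.149; 0.12 0.15; 0.13 0.15; 0.14 0.149; 0.15 0.149; 0.16 0.149; 0.17 0.146; 0.18 0.039; 0.19 0.029; 0.2 0.028; 0.21 0.035; 0.22 0.028; 0.23 0.027; 0.24 0.039; 0.25 0.145; 0.26 0.147; 0.27 0.148; 0.28 0.149; 0.29 0.149; 0.3 0.149; 0.31 0.149; 
x extent [-0.11908868  0.11898795]
staple [-0.00103357  0.10121369]
buf [0.0005727  0.06659881]
hasp [0.00039095 0.28509901]
hasp slope fit z=a*y+b [ 1.7345723  -0.27576633] 0.25286421601249864 0.31850144023526605 0.00014717473720096466
t 0.1 tcp [0.1385 0.609  0.3028] tilt [-0.001 -0.002 -1.   ] tool-z turn -7.02 shift now-axes [-0.5271 -0.589   0.0748] in final axes [-0.4511 -0.6491  0.0738]
```

```bash
python3 -m creep '[[[0,0,-7.02,0,0,0,0],[0,0,0,-0.025,-0.036,0,0],[0,0,0,-0.025,-0.036,0,0],[0,0,0,-0.025,-0.036,0,0],[0,0,0,-0.025,-0.036,0,0],[0,0,0,-0.025,-0.036,0,0],[0,0,0,-0.025,-0.036,0,0],[0,0,0,-0.025,-0.036,0,0],[0,0,0,-0.025,-0.036,0,0],[0,0,0,-0.025,-0.036,0,0],[0,0,0,-0.025,-0.036,0,0],[0,0,0,-0.025,-0.036,0,0],[0,0,0,-0.025,-0.036,0,0],[0,0,0,-0.025,-0.036,0,0],[0,0,0,-0.025,-0.036,0,0],[0,0,0,-0.025,-0.036,0,0],[0,0,0,-0.025,-0.036,0,0],[0,0,0,-0.025,-0.036,0,0],[0,0,0,-0.025,-0.036,0,0]]]' 40
python3 -c "
from h import *
p=wor(0,-.045); go(p[0],p[1],.229)"
```

```text
time_s: 2.0
ee_pos: [0.5212, -0.0826, 0.3034]
ee_rot: [0.051, 0.999, 0.0, -0.0]
contact_force: [0.7, 0.1, 0.8]
gripper_width: -0.0002
grasp_force: 0.0
t 2.0 tcp [ 0.5212 -0.0826  0.3034] tilt [-0.001  0.    -1.   ] tool-z turn -0.03 shift now-axes [-0.0005  0.0002  0.0744] in final axes [-0.0005  0.0003  0.0744]
```

```bash
python3 -m creep '[[[0,0,0,0,0,0.03,0],[0,0,0,0,0,0.025,0],[0,0,0,0,0,0.015,0],[0,0,0,0,0,0.004,0],[0,0,0,0,0.01,0,0],[0,0,0,0,0.01,0,0],[0,0,0,0,0.01,0,0],[0,0,0,0,0.01,0,0],[0,0,0,0,0.01,0,0],[0,0,0,0,0.01,0,0],[0,0,0,0,0.01,0,0],[0,0,0,0,0.008,0,0],[0,0,0,0,0,0,0]]]'
```

```text
time_s: 3.3
ee_pos: [0.5293, -0.0017, 0.2311]
ee_rot: [0.05, 0.999, 0.0, 0.001]
contact_force: [-0.9, -0.0, -0.2]
gripper_width: 0.0001
grasp_force: 0.0
```

```bash
python3 -m creep '[[[0,0,0,0,0.003,0,0],[0,0,0,0,0.003,0,0],[0,0,0,0,0.003,0,0]]]'; python3 - <<'E'
from h import *
c,W,K,R,t=cap("top"); L=loc(W);Z=W[...,2]
k=np.zeros(Z.shape,bool);k[215:275,270:335]=1;k&=(Z>.162)&(Z<.176)&(abs(L[...,0])<.062)&(abs(L[...,0])>.03)
print("cleat y",np.nanpercentile(L[k][:,1],[5,50,95]),k.sum())
E
```

```text
time_s: 3.6
ee_pos: [0.5301, 0.0055, 0.231]
ee_rot: [0.051, 0.999, -0.0, 0.001]
contact_force: [-2.1, -3.9, 3.0]
gripper_width: -0.0001
grasp_force: 2.3
cleat y [0.05865457 0.07019911 0.08043166] 103
```

```bash
for i in 1; do python3 -m creep '[[[0,0,0,0,0.002,0,0],[0,0,0,0,0.002,0,0],[0,0,0,0,0,0,0]]]'; python3 -m creep '[[[0,0,0,0,0.002,0,0],[0,0,0,0,0.002,0,0],[0,0,0,0,0,0,0]]]'; python3 -m creep '[[[0,0,0,0,0.002,0,0],[0,0,0,0,0,0,0]]]'; done
```

```text
time_s: 3.95
ee_pos: [0.5304, 0.0099, 0.2302]
ee_rot: [0.051, 0.999, 0.0, 0.001]
contact_force: [0.9, -3.5, 2.4]
gripper_width: -0.0002
grasp_force: 1.6
time_s: 4.25
ee_pos: [0.5305, 0.0112, 0.2301]
ee_rot: [0.051, 0.999, -0.004, 0.0]
contact_force: [-0.6, -13.9, 3.7]
gripper_width: 0.0
grasp_force: 7.2
time_s: 4.45
ee_pos: [0.5306, 0.0117, 0.2302]
ee_rot: [0.051, 0.999, -0.006, -0.0]
contact_force: [-2.2, -20.5, 4.6]
gripper_width: -0.0001
grasp_force: 10.3
```

```bash
python3 -m creep '[[[0,0,0,0,-0.01,0,0],[0,0,0,0,-0.006,-0.01,0],[0,0,0,0,0,-0.04,0],[0,0,0,0,0,-0.045,0],[0,0,0,0,0,-0.045,0],[0,0,0,0,0,-0.02,0],[0,0,0,0,0,0,0]]]'
python3 - <<'E'
from h import *
c,W,K,R,t=cap("top"); L=loc(W);Z=W[...,2]; 
k=np.zeros(Z.shape,bool);k[215:255,230:285]=1
for lo,hi in((.172,.19),(.158,.168)):
    q=L[k&(Z>lo)&(Z<hi)&(abs(L[...,0])<.02)]; print(lo,len(q),np.nanmedian(q,0),np.nanpercentile(q,[2,98],axis=0).round(3))
print(manip.observe()["contact_force"])
p=wor(0,.350); go(p[0],p[1],.308)
E
```

```text
time_s: 5.15
ee_pos: [0.53, 0.0004, 0.395]
ee_rot: [0.05, 0.999, 0.0, 0.004]
contact_force: [-0.2, -0.6, -0.6]
gripper_width: -0.0002
grasp_force: 0.0
0.172 37 [-1.25113908e-04  1.76318685e-01] [[-0.003  0.161]
 [ 0.004  0.191]]
0.158 5 [-0.00337667  0.16288941] [[-0.004  0.16 ]
 [ 0.001  0.204]]
[-0.36892405 -0.84645891 -0.90085654]
t 5.2 tcp [5.294e-01 3.000e-04 3.918e-01] tilt [ 0.003  0.001 -1.   ] tool-z turn 0.04 shift now-axes [-0.0007  0.3118  0.0841] in final axes [-0.0008  0.312   0.0838]
```

```bash
python3 -m creep '[[[0,0,0,0,0.04,0,0],[0,0,0,0,0.045,0,0],[0,0,0,0,0.045,0,0],[0,0,0,0,0.045,0,0],[0,0,0,0,0.045,0,0],[0,0,0,0,0.045,0,0],[0,0,0,0,0.035,0,0],[0,0,0,0,0.012,0,0],[0,0,0,0,0,0.04,0],[0,0,0,0,0,0.034,0],[0,0,0,0,0,0.01,0],[0,0,0,0,0,0,0]]]'; python3 -c "
from h import *
p=wor(0,.266); go(p[0],p[1],.308)"
```

```text
time_s: 6.4
ee_pos: [0.5594, 0.3092, 0.3022]
ee_rot: [0.051, 0.999, -0.001, -0.003]
contact_force: [1.5, -0.1, 0.1]
gripper_width: -0.0003
grasp_force: 0.0
t 6.4 tcp [0.5594 0.3092 0.3022] tilt [-0.006 -0.002 -1.   ] tool-z turn -0.03 shift now-axes [-0.0021 -0.0824 -0.0056] in final axes [-0.0021 -0.0824 -0.0058]
```

```bash
python3 -m creep '[[[0,0,0,0,-0.012,0,0],[0,0,0,0,-0.012,0,0],[0,0,0,0,-0.012,0,0],[0,0,0,0,-0.012,0,0],[0,0,0,0,-0.012,0,0],[0,0,0,0,-0.012,0,0],[0,0,0,0,-0.01,0,0],[0,0,0,0,-0.012,0.003,0],[0,0,0,0,-0.012,0.004,0],[0,0,0,0,-0.012,0.004,0],[0,0,0,0,-0.012,0.005,0],[0,0,0,0,-0.012,0.005,0],[0,0,0,0,-0.01,0.005,0],[0,0,0,0,-0.01,0.005,0],[0,0,0,0,-0.01,0.004,0],[0,0,0,0,-0.01,0.004,0],[0,0,0,0,-0.012,0.002,0],[0,0,0,0,-0.01,0.002,0],[0,0,0,0,0,0,0]]]'; python3 - <<'E'
from h import *
p=wor(0,.251-.108); go(p[0],p[1],.261)
c,W,K,R,t=cap("side"); cv2.imwrite("pics/s1.png",cv2.resize(c[120:320,200:420],None,fx=2.7,fy=2.7))
E
```

```text
time_s: 8.3
ee_pos: [0.5398, 0.1059, 0.2625]
ee_rot: [0.051, 0.999, -0.0, -0.0]
contact_force: [-0.5, -0.2, -0.3]
gripper_width: 0.0001
grasp_force: 0.0
t 8.3 tcp [0.5398 0.1059 0.2625] tilt [-0.001 -0.001 -1.   ] tool-z turn -0.09 shift now-axes [-0.0011 -0.0012  0.0015] in final axes [-0.0011 -0.0012  0.0015]
```

View pics/s1.png

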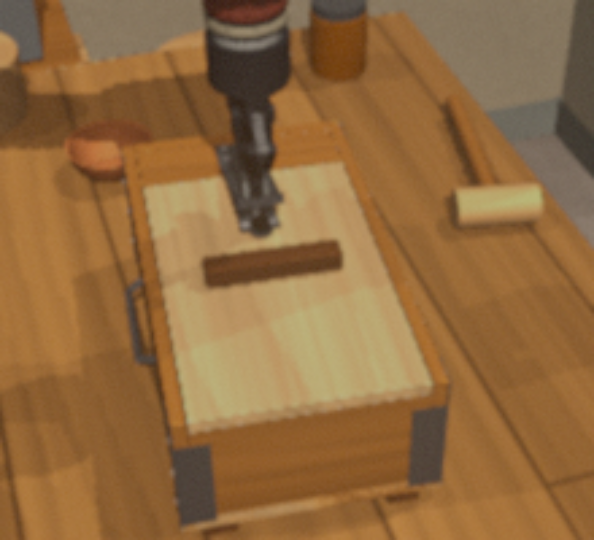

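The crop shows the strap swung forward under the fingers at about (250,190), with the buffer just ahead at (260,225). Next I press its end down by feel.

```bash
python3 -m creep '[[[0,0,0,0,-0.001,0.003,0],[0,0,0,0,0,0.003,0],[0,0,0,0,0,0.003,0],[0,0,0,0,0,0,0]]]';  python3 -m creep '[[[0,0,0,0,0,0.002,0],[0,0,0,0,0,0.002,0],[0,0,0,0,0,0,0]]]'; python3 -m creep '[[[0,0,0,0,0,0.002,0],[0,0,0,0,0,0,0]]]'
```

```text
time_s: 8.75
ee_pos: [0.5396, 0.1065, 0.2531]
ee_rot: [0.05, 0.999, -0.0, -0.001]
contact_force: [0.1, 0.8, 0.3]
gripper_width: 0.0
grasp_force: 0.0
time_s: 9.05
ee_pos: [0.5398, 0.1063, 0.2495]
ee_rot: [0.051, 0.999, -0.0, -0.0]
contact_force: [-0.2, 0.2, 0.8]
gripper_width: 0.0002
grasp_force: 0.0
time_s: 9.25
ee_pos: [0.5398, 0.1063, 0.2476]
ee_rot: [0.051, 0.999, 0.0, -0.0]
contact_force: [-0.6, 0.0, 0.7]
gripper_width: -0.0002
grasp_force: 0.1
```

```bash
python3 -m creep '[[[0,0,0,0,0,0.002,0],[0,0,0,0,0,0.001,0],[0,0,0,0,0,0,0]]]';  python3 -m creep '[[[0,0,0,0,0,0.002,0],[0,0,0,0,0,0,0]]]'; python3 -m creep '[[[0,0,0,0,0,0.002,0],[0,0,0,0,0,0,0],[0,0,0,0,0,0,0]]]'
```

```text
time_s: 9.55
ee_pos: [0.5398, 0.1062, 0.2446]
ee_rot: [0.051, 0.999, -0.0, -0.0]
contact_force: [-1.1, 0.1, -0.4]
gripper_width: 0.0
grasp_force: 0.0
time_s: 9.75
ee_pos: [0.5398, 0.1062, 0.2426]
ee_rot: [0.051, 0.999, -0.0, -0.0]
contact_force: [0.5, 0.2, 1.3]
gripper_width: 0.0001
grasp_force: 0.0
time_s: 10.05
ee_pos: [0.5398, 0.1062, 0.2408]
ee_rot: [0.051, 0.999, 0.0, -0.0]
contact_force: [-0.2, 0.5, 0.1]
gripper_width: -0.0002
grasp_force: 0.0
```

```bash
python3 -m creep '[[[0,0,0,0,0,0.002,0],[0,0,0,0,0,0,0]]]';  python3 -m creep '[[[0,0,0,0,0,0.002,0],[0,0,0,0,0,0,0]]]'; python3 - <<'E'
from h import *
c,W,K,R,t=cap("side"); L=loc(W); Z=W[...,2]
np.savez("s2.npz",c=c,W=W)
k=(abs(abs(L[...,0])-.018)<.004)&(L[...,1]>.1)&(L[...,1]<.27)&(Z<.2)&(Z>.14)
for b in np.arange(.11,.27,.01):
    q=Z[k&(abs(L[...,1]-b)<.005)]; print(round(b,3),len(q),np.round(np.median(q),4) if len(q) else "",end="; ")
cv2.imwrite("pics/s2.png",cv2.resize(c[150:230,250:350],None,fx=6,fy=6,interpolation=cv2.INTER_CUBIC))
E
```

```text
time_s: 10.25
ee_pos: [0.5399, 0.1062, 0.2389]
ee_rot: [0.051, 0.999, -0.0, 0.0]
contact_force: [0.2, -0.3, 0.3]
gripper_width: -0.0001
grasp_force: 0.3
time_s: 10.45
ee_pos: [0.54, 0.1061, 0.2371]
ee_rot: [0.051, 0.999, -0.0, 0.0]
contact_force: [-0.9, -0.7, 1.7]
gripper_width: 0.0002
grasp_force: 1.0
0.11 9 0.1484; 0.12 34 0.1601; 0.13 21 0.1485; 0.14 15 0.1611; 0.15 16 0.1613; 0.16 15 0.161; 0.17 13 0.1589; 0.18 9 0.1598; 0.19 9 0.1574; 0.2 5 0.1583; 0.21 10 0.1564; 0.22 6 0.1561; 0.23 4 0.1523; 0.24 9 0.1558; 0.25 4 0.1574; 0.26 7 0.1498; 0.27 2 0.1507;
```

View pics/s2.png

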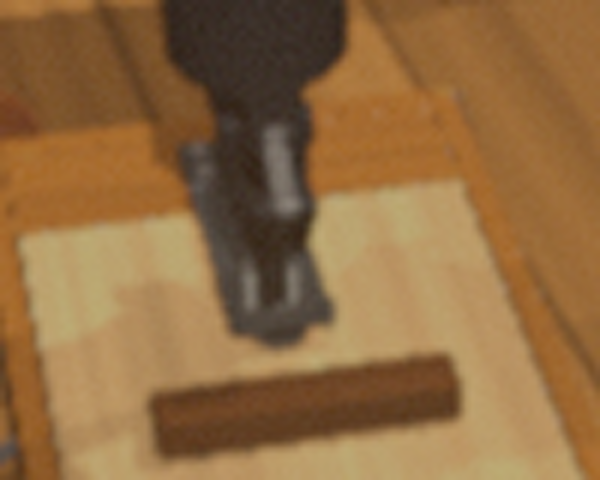

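The crop shows the strap lying down over the staple, with the fingers on its end at (270,310). Next I lift off, check the hasp at rest and locate the pin precisely.

```bash
python3 -m creep '[[[0,0,0,0,0,-0.01,0],[0,0,0,0,0,-0.04,0],[0,0,0,0,0,-0.045,0],[0,0,0,0,-0.03,-0.03,0.3],[0,0,0,0,-0.045,0,0.6],[0,0,0,0,-0.045,0,0.6],[0,0,0,0,-0.045,0,0.6],[0,0,0,0,-0.045,0,0.6],[0,0,0,0,-0.045,0,0.6],[0,0,0,0,0,0,0.6]]]'
cat >> h.py <<'E'
def ray(u,v,z,K,R,t):
    o=-R.T@t; d=R.T@np.linalg.inv(K)@np.array([u,v,1.]); return o+d*(z-o[2])/d[2]
E
python3 - <<'E'
from h import *
z=np.load("top0.npz"); c,K,R,t=z["c"],z["K"],z["R"],z["t"]
g=c.astype(int); sat=g.max(2)-g.min(2); w=np.clip(90-sat,0,None).astype(float)
sh=[]
for v in range(224,262,2):
    r=w[v,414:431]; u=414+(r*np.arange(17)).sum()/r.sum(); sh.append(ray(u,v,.008,K,R,t)[:2])
sh=np.array(sh); f=np.polyfit(sh[:,0],sh[:,1],1); print("shank y=f(x)",f,"dir deg",np.degrees(np.arctan(f[0])),"resid",np.abs(np.polyval(f,sh[:,0])-sh[:,1]).max())
ha=[]
for u in range(428,437):
    r=w[210:228,u]; v=210+(r*np.arange(18)).sum()/r.sum(); ha.append(ray(u,v,.008,K,R,t)[:2])
ha=np.array(ha); h=np.polyfit(ha[:,1],ha[:,0],1); print("handle x=h(y)",h)
y=-.343; x=np.polyval(h,y); y=np.polyval(f,x); x=np.polyval(h,y); print("corner",x,y)
d=-np.array([1,f[0]])/np.hypot(1,f[0]); p=np.array([x,y])+.024*d; ang=np.degrees(np.arctan2(d[1],d[0]))-90; print("pin dir",d,"grasp",p,"tool y ang",ang); go(p[0],p[1],.15,ang)
for n in("side","top"):
    c,W,K,R,t=cap(n); L=loc(W); Z=W[...,2]
    k=(abs(abs(L[...,0])-.015)<.006)&(Z<.2)&(Z>.14); q=[]
    for b in np.arange(.14,.25,.008):
        m=Z[k&(abs(L[...,1]-b)<.004)]; 
        if len(m): q.append((b,np.median(m)))
    q=np.array(q); print(n,"strap slope",np.polyfit(q[:,0],q[:,1],1)[0],"z at staple",np.polyval(np.polyfit(q[:,0],q[:,1],1),.1763))
    k=(abs(L[...,0])>.05)&(abs(L[...,0])<.09)&(L[...,1]>0)&(L[...,1]<.22)&(Z>.14)&(Z<.16); print("deck",np.median(Z[k]))
    k=(abs(L[...,0])<.01)&(L[...,1]>.155)&(L[...,1]<.2)&(Z>.172)&(Z<.195); print("staple",len(Z[k]),np.median(Z[k]),np.median(L[k],0))
E
```

```text
time_s: 11.5
ee_pos: [0.5134, -0.1515, 0.3621]
ee_rot: [0.054, 0.999, -0.001, 0.0]
contact_force: [0.2, 0.6, 0.4]
gripper_width: 0.0514
grasp_force: 0.0
shank y=f(x) [ 0.03234605 -0.36122847] dir deg 1.8526460637676032 resid 0.0009379313137820033
handle x=h(y) [-0.04680589  0.58851695]
corner 0.6045092596292176 -0.3416729776598191
pin dir [-0.99947728 -0.03232914] grasp [ 0.5805218  -0.34244888] tool y ang -268.14735393623243
t 11.5 tcp [ 0.5134 -0.1515  0.3621] tilt [-0.    -0.001 -1.   ] tool-z turn 351.99 shift now-axes [-0.0872 -0.1824  0.2123] in final axes [-0.0609 -0.193   0.2121]
side strap slope -0.08143296216730624 z at staple 0.16049684184200622
deck 0.14767784904593784
staple 22 0.17784636406976587 [0.00146426 0.16694371]
top strap slope -0.08627976421748118 z at staple 0.16259541493866855
deck 0.14913749327444603
staple 37 0.17920187398304682 [4.38210622e-06 1.76357932e-01]
```

```bash
python3 -m creep '[[[0,0,-8,0,0,0,0.6],[0,0,0,-0.012,-0.038,0.03,0.6],[0,0,0,-0.012,-0.038,0.03,0.6],[0,0,0,-0.012,-0.038,0.03,0.6],[0,0,0,-0.012,-0.038,0.03,0.6],[0,0,0,-0.013,-0.041,0.035,0.6],[0,0,0,0,0,0.04,0.6],[0,0,0,0,0,0.017,0.6],[0,0,0,0,0,0,0.6],[0,0,0,0,0,0,0.6]]]'; python3 - <<'E'
from h import *
go(.5805,-.3424,.0745,91.85)
c,W,K,R,t=cap("side"); cv2.imwrite("pics/s3.png",cv2.resize(c[300:480,220:460],None,fx=3,fy=3))
E
```

```text
time_s: 12.6
ee_pos: [0.5819, -0.3328, 0.1547]
ee_rot: [-0.02, 1.0, -0.0, 0.001]
contact_force: [-0.1, 0.7, 0.5]
gripper_width: 0.0513
grasp_force: 0.0
t 12.6 tcp [ 0.5819 -0.3328  0.1547] tilt [ 0.001 -0.001 -1.   ] tool-z turn 0.45 shift now-axes [ 0.0019 -0.0094  0.0802] in final axes [ 0.0017 -0.0095  0.0802]
```

View pics/s3.png

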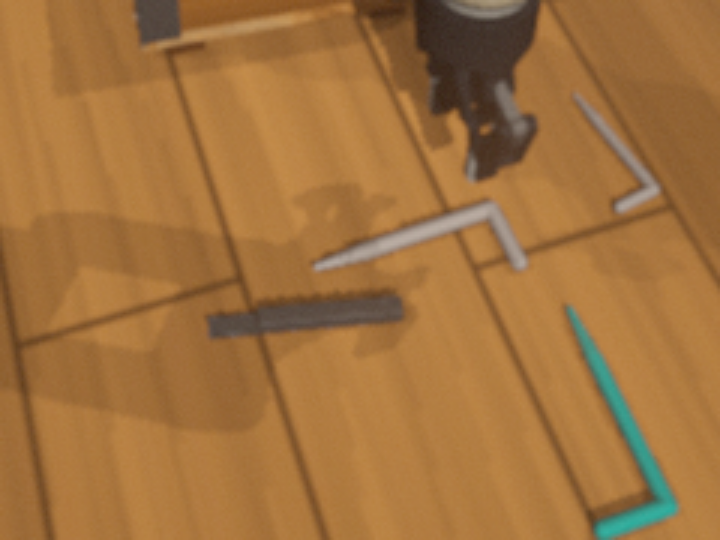

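The crop shows the open gripper above the pin's corner (495,205), with the chisel at (310,310) and the look-alikes clear. I go down and grip.

```bash
python3 -m creep '[[[0,0,0,0.002,-0.0095,0.03,0.6],[0,0,0,0,0,0.03,0.6],[0,0,0,0,0,0.015,0.6],[0,0,0,0,0,0.005,0.6],[0,0,0,0,0,0,0.6],[0,0,0,0,0,0,0.3],[0,0,0,0,0,0,0],[0,0,0,0,0,0,0],[0,0,0,0,0,0,0],[0,0,0,0,0,0,0]]]' 90
```

```text
time_s: 13.65
ee_pos: [0.5802, -0.344, 0.0753]
ee_rot: [-0.019, 1.0, -0.001, 0.001]
contact_force: [-1.2, 0.7, 6.4]
gripper_width: 0.0077
grasp_force: 88.4
```

The opening of 7.7 mm is narrower than the 12 mm shank, so the tips have only caught the top of the pin. I open and go lower by feel.

```bash
python3 -m creep '[[[0,0,0,0,0,0,0.3],[0,0,0,0,0,0,0.3],[0,0,0,0,0,0.003,0.3],[0,0,0,0,0,0.003,0.3],[0,0,0,0,0,0,0.3],[0,0,0,0,0,0,0.3]]]'; python3 -m creep '[[[0,0,0,0,0,0.001,0.3],[0,0,0,0,0,0,0.3]]]';python3 -m creep '[[[0,0,0,0,0,0,0],[0,0,0,0,0,0,0],[0,0,0,0,0,0,0],[0,0,0,0,0,0,0]]]' 90
```

```text
time_s: 14.25
ee_pos: [0.5797, -0.3438, 0.0724]
ee_rot: [-0.019, 1.0, 0.001, -0.001]
contact_force: [-11.8, 7.3, 27.0]
gripper_width: 0.0256
grasp_force: 13.4
time_s: 14.45
ee_pos: [0.5798, -0.3438, 0.0724]
ee_rot: [-0.019, 1.0, 0.001, -0.001]
contact_force: [-14.6, 9.2, 31.9]
gripper_width: 0.0254
grasp_force: 15.8
time_s: 14.85
ee_pos: [0.5818, -0.3455, 0.0732]
ee_rot: [-0.019, 1.0, -0.002, 0.002]
contact_force: [-7.2, 4.9, 25.7]
gripper_width: 0.0081
grasp_force: 91.8
```

```bash
python3 -m creep '[[[0,0,0,0,0,-0.004,0],[0,0,0,0,0,-0.005,0],[0,0,0,0,0,-0.02,0],[0,0,0,0,0,-0.03,0],[0,0,0,0,0,-0.03,0],[0,0,0,0,0,0,0],[0,0,0,0,0,0,0]]]' 90; python3 - <<'E'
from h import *
c,W,K,R,t=cap("side"); a=cv2.resize(c[270:430,270:450],(540,480)); 
c,W,K,R,t=cap("top"); b=cv2.resize(c[195:275,395:460],(260,320)); o=np.zeros((480,800,3),np.uint8); o[:,:540]=a; o[:320,540:]=b
cv2.imwrite("pics/s4.png",o)
E
```

```text
time_s: 15.55
ee_pos: [0.5791, -0.3434, 0.1547]
ee_rot: [-0.019, 1.0, 0.0, -0.0]
contact_force: [-0.5, -0.0, -2.3]
gripper_width: 0.008
grasp_force: 88.2
```

View pics/s4.png

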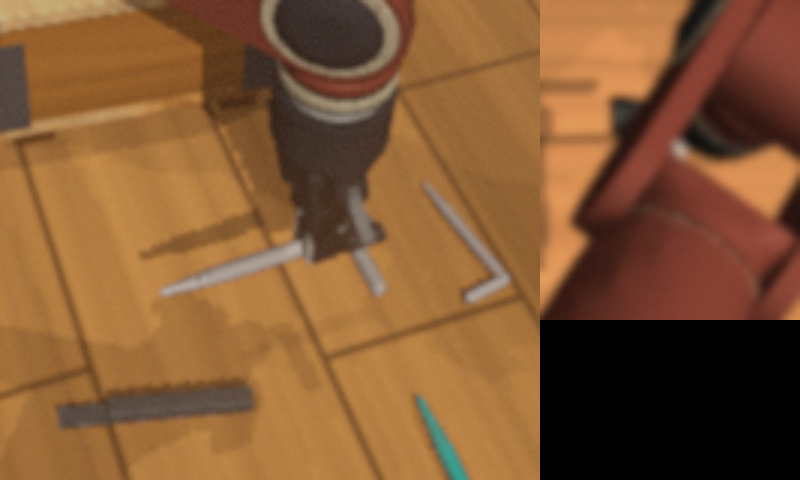

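The crop shows the pin held near its corner, about level, with the nose at side pixel (324,368) and the handle towards -y. I now fit its pose in the tool frame from the depth.

```bash
cat >> h.py <<'E'
def pinfit(cam="side",x0=.030,x1=.085,n=1):
    "fit the shank in tool axes; returns centre-line y,z at tool x=0 and slopes"
    s=manip.observe(); M=Ro.from_quat(s["ee_rot"]).as_matrix(); c,W,K,R,t=cap(cam); T=(W-s["ee_pos"])@M
    k=(T[...,0]>.016)&(T[...,0]<.13)&(abs(T[...,1])<.02)&(T[...,2]>.05)&(T[...,2]<.09); q=T[k]
    q=q[np.argsort(q[:,0])]; m=(q[:,0]>x0)&(q[:,0]<x1); a=q[m]
    fy=np.polyfit(a[:,0],a[:,1],1); fz=np.polyfit(a[:,0],a[:,2],1)
    cam_o=(-R.T@t-s["ee_pos"])@M; v=cam_o-np.array([.05,0,.07]); v[0]=0; v/=np.linalg.norm(v)
    off=v*.006*.8
    print("n",len(a),"y0,slope",fy[1]-off[1],fy[0],"z0,slope",fz[1]-off[2],fz[0],"x max",q[-4:,0].round(4),"resid",np.std(a[:,1]-np.polyval(fy,a[:,0])),np.std(a[:,2]-np.polyval(fz,a[:,0])))
    return K,R,t,s,M
E
python3 - <<'E'
from h import *
K,R,t,s,M=pinfit()
# nose from pixel, on plane z
for z in (.082,.086,.09):
    p=ray(324.3,367.7,z,K,R,t); print(z,p.round(4),((p-s["ee_pos"])@M).round(4))
p=wor(.135+.0,.1763); 
go(p[0],p[1],.30,84.2)
E
```

```text
n 161 y0,slope -0.002924485966709908 0.005155556201677725 z0,slope 0.06899786347921857 -0.0015720403780143171 x max [0.1116 0.1116 0.1122 0.1129] resid 0.0031825661428808985 0.0025368368693020767
0.082 [ 0.4699 -0.3487  0.082 ] [ 0.1082 -0.0021  0.0708]
0.086 [ 0.4691 -0.3511  0.086 ] [ 0.1091 -0.0045  0.0668]
0.09 [ 0.4682 -0.3535  0.09  ] [ 0.1101 -0.0068  0.0628]
t 15.7 tcp [ 0.5781 -0.3426  0.1522] tilt [-0.004  0.003 -1.   ] tool-z turn 7.99 shift now-axes [-0.1175  0.4631 -0.1468] in final axes [-0.0526  0.4745 -0.1478]
```

```bash
python3 -m creep '[[[0,0,8,0,0,-0.04,0],[0,0,0,-0.005,0.02,-0.03,0],[0,0,0,-0.005,0.04,-0.03,0],[0,0,0,-0.005,0.04,-0.03,0],[0,0,0,-0.005,0.04,-0.015,0],[0,0,0,-0.005,0.04,0,0],[0,0,0,-0.006,0.04,0,0],[0,0,0,-0.006,0.04,0,0],[0,0,0,-0.006,0.04,0,0],[0,0,0,-0.006,0.04,0,0],[0,0,0,-0.005,0.04,0,0],[0,0,0,-0.005,0.04,0,0],[0,0,0,-0.004,0.035,0,0],[0,0,0,-0.002,0.015,0.01,0],[0,0,0,0,0.0045,0.02,0],[0,0,0,0,0,0.01,0],[0,0,0,0,0,0,0],[0,0,0,0,0,0,0]]]'; python3 - <<'E'
from h import *
p=wor(.147,.1763); go(p[0],p[1],.238)
K,R,t,s,M=pinfit()
c,W,K,R,t=cap("side"); cv2.imwrite("pics/s5.png",cv2.resize(c[140:260,240:380],None,fx=5,fy=5,interpolation=cv2.INTER_CUBIC)); np.savez("s5.npz",c=c,W=W,K=K,R=R,t=t)
E
```

```text
time_s: 17.5
ee_pos: [0.6917, 0.1206, 0.2592]
ee_rot: [0.051, 0.999, -0.0, -0.001]
contact_force: [-0.1, -0.2, -2.0]
gripper_width: 0.0083
grasp_force: 88.4
t 17.5 tcp [0.6917 0.1206 0.2592] tilt [-0.001 -0.    -1.   ] tool-z turn -0.07 shift now-axes [0.0016 0.0022 0.0212] in final axes [0.0016 0.0022 0.0212]
n 91 y0,slope -0.004283138624028624 0.028898594649012697 z0,slope 0.06987589485072655 -0.0037772525605268468 x max [0.1088 0.1089 0.1089 0.1117] resid 0.0031524106997528095 0.003083599924056281
```

View pics/s5.png

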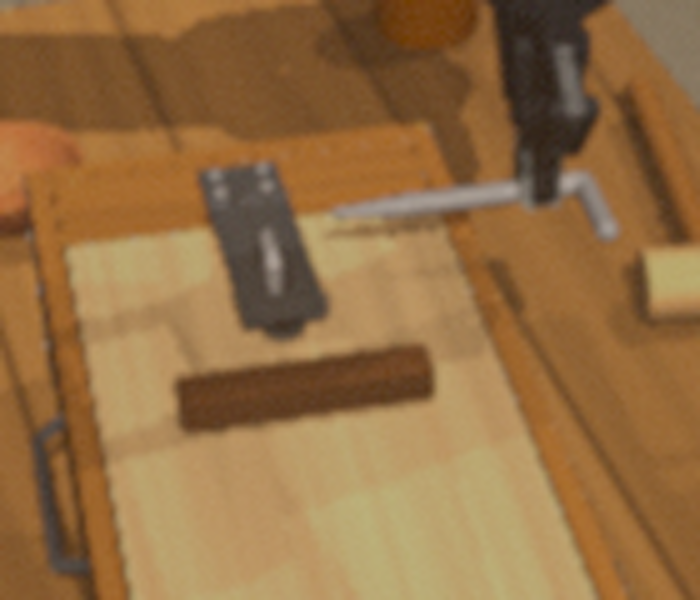

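The crop shows the pin held level at about (430,200) with its nose at (335,212), and the staple crown from (262,232) to (278,292) in the hasp's slot. I compare the nose and staple lines in this one camera.

```bash
python3 - <<'E'
from h import *
z=np.load("s5.npz"); K,R,t=z["K"],z["R"],z["t"]
f=lambda cx,cy,h:loc(ray(240+cx/5,140+cy/5,h,K,R,t)).round(4)
print("crown",f(262,232,.18),f(278,292,.18),f(270,262,.181)); print("nose",f(335,212,.190)); print("shank",f(430,200,.19),f(510,189,.19)); print("strap end corners",f(247,325,.165),f(325,305,.167))
# top view
c,W,K,R,t=cap("top"); s=manip.observe(); print("tcp loc",loc(s["ee_pos"]),s["ee_pos"])
g=c.astype(int); sat=g.max(2)-g.min(2); L=loc(W);Z=W[...,2]
k=(L[...,0]>.03)&(L[...,0]<.11)&(abs(L[...,1]-.176)<.03)&(Z>.17)&(Z<.22); 
for b in np.arange(.03,.12,.01):
    m=k&(abs(L[...,0]-b)<.005)
    if m.any(): print(round(b,2),m.sum(),np.median(L[m][:,1]).round(4),np.median(Z[m]).round(4),end="; ")
k=(abs(L[...,0])<.01)&(L[...,1]>.15)&(L[...,1]<.2)&(Z>.172)&(Z<.195); print("staple",np.mean(L[k],0))
E
```

```text
crown [0.0015 0.1788] [0.0003 0.1243] [0.0007 0.1497]
nose [0.0405 0.1742]
shank [0.0924 0.1738] [0.1367 0.1744]
strap end corners [-0.0174  0.1198] [0.0248 0.125 ]
tcp loc [0.14930778 0.17439353] [0.692467   0.12081227 0.26141445]
0.1 6 0.1778 0.1953; 0.11 10 0.1741 0.1991; staple [nan nan]
  return _methods._mean(a, axis=axis, dtype=dtype,
  ret = um.true_divide(
```

```bash
python3 -m creep '[[[0,0,0,0,0.002,0.008,0],[0,0,0,0,0,0.008,0],[0,0,0,0,0,0.005,0],[0,0,0,0,0,0,0],[0,0,0,0,0,0,0]]]'; python3 -c "
from h import *
p=wor(.147,.1763); go(p[0],p[1],.238)"; python3 -m creep '[[[0,0,0,0.004,0,0,0],[0,0,0,0.004,0,0,0],[0,0,0,0.004,0,0,0],[0,0,0,0.004,0,0,0],[0,0,0,0.004,0,0,0],[0,0,0,0,0,0,0],[0,0,0,0,0,0,0]]]'; python3 -c "
from h import *
p=wor(.120,.1763); go(p[0],p[1],.238)"
```

```text
time_s: 18.15
ee_pos: [0.692, 0.1236, 0.2385]
ee_rot: [0.051, 0.999, -0.0, -0.0]
contact_force: [-0.1, -0.1, -1.5]
gripper_width: 0.008
grasp_force: 88.4
t 18.15 tcp [0.692  0.1236 0.2385] tilt [-0.001 -0.    -1.   ] tool-z turn -0.0 shift now-axes [ 0.0015 -0.0008  0.0005] in final axes [ 0.0016 -0.0008  0.0005]
time_s: 18.85
ee_pos: [0.6722, 0.1256, 0.2391]
ee_rot: [0.051, 0.999, 0.0, 0.0]
contact_force: [1.2, 0.0, -1.4]
gripper_width: 0.008
grasp_force: 88.4
t 18.85 tcp [0.6722 0.1256 0.2391] tilt [ 0. -0. -1.] tool-z turn -0.0 shift now-axes [ 0.0086 -0.0008  0.0011] in final axes [ 0.0086 -0.0008  0.0011]
```

```bash
python3 -m creep '[[[0,0,0,0.002,-0.0006,0.001,0],[0,0,0,0.002,0,0,0],[0,0,0,0.002,0,0,0],[0,0,0,0,0,0,0]]]'; python3 -m creep '[[[0,0,0,0.002,0,0,0],[0,0,0,0.002,0,0,0],[0,0,0,0.002,0,0,0],[0,0,0,0,0,0,0]]]';  python3 -m creep '[[[0,0,0,0.002,0,0,0],[0,0,0,0.002,0,0,0],[0,0,0,0,0,0,0]]]'
```

```text
time_s: 19.25
ee_pos: [0.666, 0.1256, 0.238]
ee_rot: [0.051, 0.999, 0.0, -0.0]
contact_force: [-0.3, -0.0, -1.4]
gripper_width: 0.0081
grasp_force: 88.4
time_s: 19.65
ee_pos: [0.66, 0.1262, 0.238]
ee_rot: [0.051, 0.999, -0.0, -0.0]
contact_force: [0.1, 1.1, -2.2]
gripper_width: 0.0084
grasp_force: 88.4
time_s: 19.95
ee_pos: [0.656, 0.1267, 0.238]
ee_rot: [0.051, 0.999, -0.0, -0.0]
contact_force: [-0.4, 0.2, -1.8]
gripper_width: 0.0079
grasp_force: 88.4
```

```bash
python3 -m creep '[[[0,0,0,0.002,0,0,0],[0,0,0,0.002,0,0,0],[0,0,0,0.002,0,0,0],[0,0,0,0,0,0,0]]]'; python3 -m creep '[[[0,0,0,0.002,0,0,0],[0,0,0,0.002,0,0,0],[0,0,0,0,0,0,0]]]';  python3 -m creep '[[[0,0,0,0.002,0,0,0],[0,0,0,0.002,0,0,0],[0,0,0,0,0,0,0]]]'; python3 -m creep '[[[0,0,0,0.002,0,0,0],[0,0,0,0.002,0,0,0],[0,0,0,0,0,0,0]]]'
```

```text
time_s: 20.35
ee_pos: [0.65, 0.1273, 0.238]
ee_rot: [0.051, 0.999, -0.0, -0.0]
contact_force: [0.1, -0.5, -2.3]
gripper_width: 0.0079
grasp_force: 88.4
time_s: 20.65
ee_pos: [0.6461, 0.1276, 0.238]
ee_rot: [0.051, 0.999, -0.0, -0.0]
contact_force: [0.9, -0.2, -2.2]
gripper_width: 0.008
grasp_force: 88.4
time_s: 20.95
ee_pos: [0.642, 0.1281, 0.2379]
ee_rot: [0.051, 0.999, -0.0, -0.0]
contact_force: [0.1, 0.8, -2.5]
gripper_width: 0.0082
grasp_force: 88.4
time_s: 21.25
ee_pos: [0.638, 0.1285, 0.2379]
ee_rot: [0.051, 0.999, -0.0, -0.0]
contact_force: [-0.0, 0.1, -3.0]
gripper_width: 0.0082
grasp_force: 88.4
```

```bash
python3 -m creep '[[[0,0,0,0.002,0,0.0003,0],[0,0,0,0.002,0,0.0003,0],[0,0,0,0,0,0,0]]]'; python3 -m creep '[[[0,0,0,0.002,0,0,0],[0,0,0,0.002,0,0,0],[0,0,0,0,0,0,0]]]';  python3 -m creep '[[[0,0,0,0.002,0,0,0],[0,0,0,0.002,0,0,0],[0,0,0,0,0,0,0]]]'; python3 -m creep '[[[0,0,0,0.002,0,0,0],[0,0,0,0.002,0,0,0],[0,0,0,0,0,0,0]]]'
```

```text
time_s: 21.55
ee_pos: [0.634, 0.1289, 0.2373]
ee_rot: [0.051, 0.999, -0.0, -0.0]
contact_force: [-1.0, 0.6, -2.2]
gripper_width: 0.008
grasp_force: 88.4
time_s: 21.85
ee_pos: [0.63, 0.1293, 0.2373]
ee_rot: [0.051, 0.999, -0.0, -0.0]
contact_force: [0.3, 0.0, -2.9]
gripper_width: 0.0079
grasp_force: 88.3
time_s: 22.15
ee_pos: [0.6265, 0.1296, 0.2377]
ee_rot: [0.051, 0.999, 0.0, 0.0]
contact_force: [1.4, -0.8, -3.2]
gripper_width: 0.0082
grasp_force: 88.3
time_s: 22.45
ee_pos: [0.6228, 0.1299, 0.2378]
ee_rot: [0.051, 0.999, 0.0, 0.001]
contact_force: [3.8, 0.3, -4.7]
gripper_width: 0.0081
grasp_force: 88.3
```

```bash
python3 -m creep '[[[0,0,0,0.002,0,0.0002,0],[0,0,0,0.002,0,0.0002,0],[0,0,0,0,0,0,0]]]'; python3 -m creep '[[[0,0,0,0.002,0,0.0002,0],[0,0,0,0.002,0,0,0],[0,0,0,0,0,0,0]]]';  python3 -m creep '[[[0,0,0,0.003,0,0,0],[0,0,0,0.003,0,0,0],[0,0,0,0,0,0,0]]]'; python3 -m creep '[[[0,0,0,0.003,0,0,0],[0,0,0,0.003,0,0,0],[0,0,0,0,0,0,0]]]'
```

```text
time_s: 22.75
ee_pos: [0.6185, 0.1304, 0.2372]
ee_rot: [0.051, 0.999, -0.0, 0.0]
contact_force: [3.6, -0.7, -4.4]
gripper_width: 0.0082
grasp_force: 88.3
time_s: 23.05
ee_pos: [0.6145, 0.1308, 0.2369]
ee_rot: [0.051, 0.999, -0.0, 0.0]
contact_force: [3.6, 0.4, -4.5]
gripper_width: 0.0085
grasp_force: 88.3
time_s: 23.35
ee_pos: [0.6082, 0.1314, 0.2366]
ee_rot: [0.051, 0.999, -0.0, -0.0]
contact_force: [3.0, -1.1, -4.6]
gripper_width: 0.0076
grasp_force: 88.2
time_s: 23.65
ee_pos: [0.6023, 0.132, 0.2365]
ee_rot: [0.051, 0.999, -0.0, -0.0]
contact_force: [3.1, -0.1, -6.4]
gripper_width: 0.0077
grasp_force: 88.1
```

```bash
python3 -m creep '[[[0,0,0,0.003,0,0.0003,0],[0,0,0,0.003,0,0,0],[0,0,0,0.003,0,0,0],[0,0,0,0,0,0,0]]]'; python3 -m creep '[[[0,0,0,0.003,0,0,0],[0,0,0,0.003,0,0,0],[0,0,0,0.003,0,0,0],[0,0,0,0,0,0,0]]]'; python3 -m creep '[[[0,0,0,0.003,0,0,0],[0,0,0,0.002,0,0,0],[0,0,0,0,0,0,0]]]'; python3 -m creep '[[[0,0,0,0.002,0,0,0],[0,0,0,0.002,0,0,0],[0,0,0,0,0,0,0]]]'
```

```text
time_s: 24.05
ee_pos: [0.5933, 0.133, 0.2362]
ee_rot: [0.051, 0.999, -0.0, -0.0]
contact_force: [3.4, -1.3, -4.9]
gripper_width: 0.0081
grasp_force: 88.1
time_s: 24.45
ee_pos: [0.584, 0.1338, 0.236]
ee_rot: [0.051, 0.999, -0.0, -0.001]
contact_force: [1.5, -1.0, -5.3]
gripper_width: 0.0081
grasp_force: 88.1
time_s: 24.75
ee_pos: [0.5793, 0.1343, 0.236]
ee_rot: [0.051, 0.999, -0.0, -0.0]
contact_force: [3.4, 0.4, -5.8]
gripper_width: 0.0075
grasp_force: 88.0
time_s: 25.05
ee_pos: [0.5758, 0.1347, 0.2362]
ee_rot: [0.051, 0.999, -0.0, 0.0]
contact_force: [5.4, -0.4, -7.2]
gripper_width: 0.0082
grasp_force: 88.8
```

```bash
python3 -m creep '[[[0,0,0,0,0,0,0.3],[0,0,0,0,0,0,0.3],[0,0,0,0,0,0,0.3],[0,0,0,0,0,-0.02,0.3],[0,0,0,0,0,-0.025,0.3],[0,0,0,-0.03,0,0,0],[0,0,0,-0.027,0,0,0],[0,0,0,0,0,0,0],[0,0,0,0,0,0,0]]]' 40; python3 - <<'E'
from h import *
p=wor(.088,.1763); go(p[0],p[1],.231)
c,W,K,R,t=cap("side"); cv2.imwrite("pics/s6.png",cv2.resize(c[140:260,240:380],None,fx=5,fy=5,interpolation=cv2.INTER_CUBIC))
E
```

```text
time_s: 25.95
ee_pos: [0.6322, 0.129, 0.2814]
ee_rot: [0.051, 0.999, 0.0, -0.001]
contact_force: [-0.4, -0.5, -1.4]
gripper_width: -0.0001
grasp_force: 0.0
t 25.95 tcp [0.6322 0.129  0.2814] tilt [-0.001  0.    -1.   ] tool-z turn -0.01 shift now-axes [ 0.0005 -0.0002  0.0504] in final axes [ 0.0005 -0.0002  0.0504]
```

View pics/s6.png

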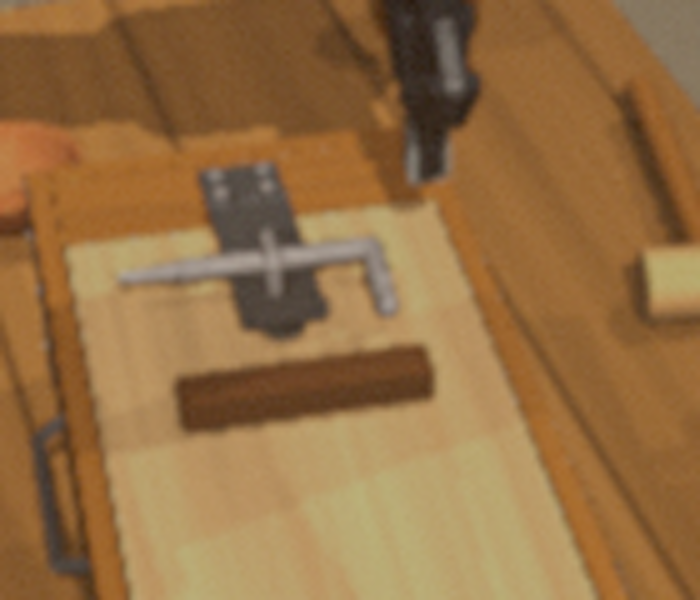

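The crop shows the pin through the staple at (270,258), corner at (372,248), with the handle lying on the deck. I now push on the corner with closed fingers by feel.

```bash
python3 -m creep '[[[0,0,0,0,0,0.03,0],[0,0,0,0,0,0.016,0],[0,0,0,0,0,0.002,0],[0,0,0,0,0,0,0],[0,0,0,0.004,0,0,0],[0,0,0,0.004,0,0,0],[0,0,0,0.003,0,0,0],[0,0,0,0.003,0,0,0],[0,0,0,0.003,0,0,0],[0,0,0,0,0,0,0]]]'; python3 -m creep '[[[0,0,0,0.003,0,0,0],[0,0,0,0.003,0,0,0],[0,0,0,0,0,0,0]]]';python3 -m creep '[[[0,0,0,0.003,0,0,0],[0,0,0,0.003,0,0,0],[0,0,0,0,0,0,0]]]'; python3 -m creep '[[[0,0,0,0.003,0,0,0],[0,0,0,0.002,0,0,0],[0,0,0,0,0,0,0]]]'
```

```text
time_s: 27.0
ee_pos: [0.6155, 0.1307, 0.2342]
ee_rot: [0.051, 0.999, 0.0, 0.001]
contact_force: [1.2, -0.5, 0.8]
gripper_width: -0.0001
grasp_force: 0.8
time_s: 27.3
ee_pos: [0.6093, 0.1314, 0.2339]
ee_rot: [0.051, 0.999, 0.0, -0.0]
contact_force: [3.5, 0.1, 2.0]
gripper_width: -0.0001
grasp_force: 0.9
time_s: 27.6
ee_pos: [0.603, 0.132, 0.2336]
ee_rot: [0.051, 0.999, -0.0, -0.0]
contact_force: [1.0, -0.2, 1.5]
gripper_width: -0.0001
grasp_force: 1.0
time_s: 27.9
ee_pos: [0.5981, 0.1325, 0.2335]
ee_rot: [0.051, 0.999, -0.0, -0.0]
contact_force: [1.9, -0.1, 1.7]
gripper_width: 0.0
grasp_force: 1.1
```

```bash
python3 -m creep '[[[0,0,0,0.002,0,0,0],[0,0,0,0.002,0,0,0],[0,0,0,0,0,0,0]]]';python3 -m creep '[[[0,0,0,0.002,0,0,0],[0,0,0,0.001,0,0,0],[0,0,0,0,0,0,0]]]'; python3 -m creep '[[[0,0,0,0.002,0,0,0],[0,0,0,0,0,0,0]]]'
```

```text
time_s: 28.2
ee_pos: [0.5942, 0.1329, 0.2335]
ee_rot: [0.051, 0.999, -0.0, -0.0]
contact_force: [1.9, -0.3, 1.8]
gripper_width: 0.0003
grasp_force: 1.1
time_s: 28.5
ee_pos: [0.5923, 0.1333, 0.2338]
ee_rot: [0.051, 0.999, 0.0, 0.002]
contact_force: [6.6, 0.6, -0.6]
gripper_width: 0.0
grasp_force: 3.3
time_s: 28.7
ee_pos: [0.5914, 0.1334, 0.2343]
ee_rot: [0.051, 0.999, 0.0, 0.003]
contact_force: [10.7, 0.4, -0.3]
gripper_width: 0.0001
grasp_force: 5.3
```

The force rises at the expected place, so the handle is up against the strap. I back off and verify.

```bash
python3 -m creep '[[[0,0,0,-0.01,0,0,0],[0,0,0,-0.02,0,0,0],[0,0,0,-0.01,0,-0.03,0],[0,0,0,-0.02,0,-0.04,0],[0,0,0,0,0,-0.04,0],[0,0,0,0,0,0,0],[0,0,0,0,0,0,0]]]'; python3 - <<'E'
from h import *
c,W,K,R,t=cap("side"); cv2.imwrite("pics/s7.png",cv2.resize(c[140:260,240:380],None,fx=5,fy=5,interpolation=cv2.INTER_CUBIC))
L=loc(W); Z=W[...,2]; q=[]
k=(abs(L[...,0]+.012)<.006)&(Z<.18)&(Z>.14)
for b in np.r_[.14:.168:.006,.195:.24:.006]:
    m=Z[k&(abs(L[...,1]-b)<.004)]
    if len(m): q.append((b,np.median(m)))
q=np.array(q); print("strap slope",np.polyfit(q[:,0],q[:,1],1)[0])
E
```

```text
time_s: 29.4
ee_pos: [0.6492, 0.1274, 0.344]
ee_rot: [0.051, 0.999, 0.0, -0.0]
contact_force: [-0.3, 0.6, -1.1]
gripper_width: 0.0
grasp_force: 0.0
strap slope -0.07273603999524206
```

View pics/s7.png

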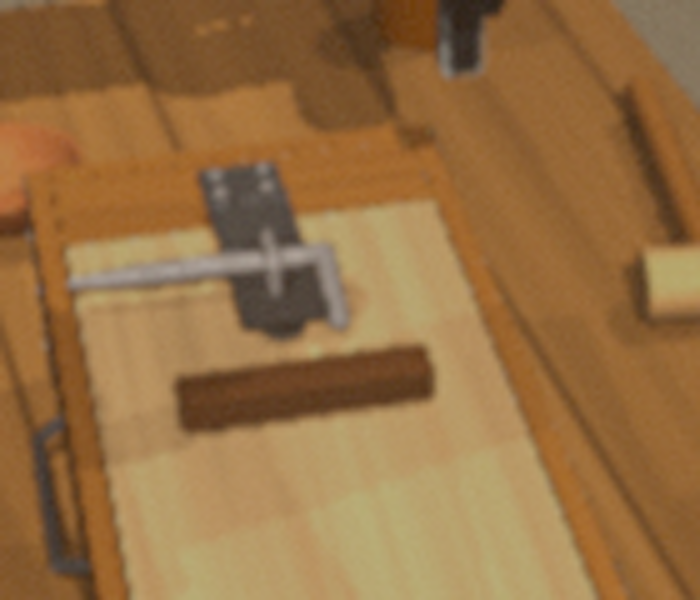

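The crop shows the pin through the staple at (270,258), the handle (325,250) to (340,325) against the strap's edge, the hasp down and the gripper clear. I hand in.

```bash
python3 -c "
from bench import manip
print(manip.sign_off())"
```

```text
the job is handed in; nothing more can be done
None
```

I handed the job in at about 29 s of the 72 s allowed: lid home, hasp down over the staple, pin through the loop with its handle against the strap's edge, and chisel and bowl left alone; no verdict came back.

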